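Change the pull speed of the tensile tester and start it

ROBOT

A 6-joint arm with a two-finger parallel gripper is mounted at the origin on a cart in front of the work surface, level with it; the furniture and walls round the work are solid. World frame = base frame: x ahead of the robot, y to its left, z up, the work surface at z = 0. Lengths are in m, angles in rad, forces in N, time in s.
With the tool pointing down it reaches from about 0.225 to 0.875 m from the base axis. Payload 3.4 kg.
Tool frame: the origin (TCP) lies at the very end of the fingers, on their centre line; the grasp point (between the pads) lies 19 mm behind it (manip.hold_point_z is the distance from the TCP to the grasp point, in m); z points along the fingers, y is the line along which they close (so a half turn about z gives the same grasp; the last joint's range is limited). The gripper opens to 85 mm and grips with 20 to 120 N. Pads are 22 mm wide; open, the fingers measure 114 mm over their backs; the gripper's body (76 mm by 85 mm) begins 54 mm behind the grasp point. The pads swing forward as they close: fully open they stand 13 mm farther back than shut.
Start: joints at [-1.432, 0.276, 1.505, -0, 1.361, -0.121], TCP at [0.148, -0.556, 0.231] pointing down, gripper open.
Joint ranges: [-2.89, 2.89], [-0.75, 2.08], [0.22, 2.7], [-1.18, 4.32], [0.11, 2.71], [-2.7, 2.7]. Speed limits (rad/s): [2.57, 2.57, 3.14, 3.14, 3.14, 3.14].

INTERFACE

Orientations are given as a unit quaternion [w, x, y, z].
In Python, from rig import readout, viewer, order, manip gives the robot as it stands. The module is installed in compiled form; this text tells all that it offers.
- The arm moves only by the tool send_rows, never from a script. Its arguments are lists of equal length, an entry for each row: "xyz": the shift along the world's x, y, z in m, a list of three; "delta_rot": the turn, a rotation vector about the world's x, y, z in degrees, a list of three. In form: {"xyz": [[tx, ty, tz], ...], "delta_rot": [[wx, wy, wz], ...]}. A call has 1 to 12 rows; each row shifts and turns the commanded pose from where the row before left it; what a row does not reach is not made up. A row lasts 1/10 s, in which the tool goes at most 50 mm and 8.59 degrees, less where a joint would pass 70% of its speed; a pose out of reach is approached as far as the arm can. A call with a gripper value outside its range is refused whole. "gripper" is the finger opening in m, from 0 to 0.0854, set as the call begins (left out, the last holds). The fingers move at their own pace and stop on an object; "force" is the grip in N (left out, the last holds). Time passes only in rows, so rows that do not move let the fingers close. It gives the time, the measured TCP pose, the force, the opening and the grip force at its end, in the units of the state.
- readout.get_state(): the state, without advancing time (a new reading comes with each control period).
- viewer.get_image(name): name is "side" or "top"; returns a dict with "color" (384x512x3 uint8, red, green, blue), "depth" (384x512 float32, m along the optical axis (not along the pixel's ray), 0 where there is no reading), "K" (3x3 intrinsics, pixels), "dist" ([k1, k2, p1, p2, k3] as OpenCV has them; the pictures are not rectified), "camera_from_world" (4x4, takes a point from world to camera coordinates). Camera axes: x right, y up, looking along -z (the intrinsics and any distortion apply to the point x, -y, -z); pixel columns grow to the right and rows downward; lengths in m; the calibration is good to about 2 mm. A picture is of the moment at which its call begins.
- order.sign_off(): hands the job in; it is judged then, once.
The state is a dict: "clock": time; "qpos": joint angles; "qd": joint speeds; "effort": joint torques, N m; "position": TCP position; "ee_rot": TCP orientation; "contact_force": force on the tool from outside, world axes, zero at the start; "moment": the same for the moment, N m; "width": finger opening in m; "gripper_force": force on a finger pad.
Only numpy, scipy, OpenCV 4.12 (cv2) and the standard library are available. Lean on these libraries where they do the work, as an engineer would, in place of code of your own. Each camera call takes 0.05 s, during which the arm holds its last target. There are 200 camera calls.

TASK

Set the tensile tester to its green speed: with the fingertips or the outside of the fingers, push the gear lever out of the white slot to neutral, across the gate, and fully home into the slot marked with the green disc, without running it into the red or the yellow slot on the way. Only then press the green start button fully down and let it come up again. Push the lever's knob gently, do not grip it, and leave everything else on the bench where it stands.

Things in the scene. Friction and masses are not known exactly. Their poses are not given: they have to be found in the camera images.
- tensile_tester: Strip tensile tester, fixed to the bench. Origin on the bench top, straight under the middle of the gear gate; x points along the bed away from the operator, y to his left, z up. Grey gearbox 150 x 150 mm, 106 mm high. Dark blue motor out to the right (x -46..46, y -71..-191, up to 129 mm high). Pale control pod at left (x -84..28, y 73..123, 103 mm high). Bed behind to x 315, up to 136 mm high.
- gate (a point): Middle of the aluminium gate plate's top, 118 mm above the bench (100 x 76 mm, axes as the tester's). Its slot is an H: two lanes along x, at y +15 and -15 mm, end at x +/-26.5 mm, and are joined by one cross lane along y at x = 0, the neutral lane. All lanes are 13 mm wide; the corners into the neutral lane have 5 mm radius.
- lever_fore (a joint): Fore-and-aft tilt of the gear lever, rad, about a pivot 35 mm above the bench: 0 upright (neutral), positive leans to the tester's +x (far), negative to -x (near). The slot ends stop it at about +/-0.26 (knob 42 mm off the middle). The gate guides it; friction holds it where it is left; about 2 N at the knob moves it.
- lever_side (a joint): Sideways tilt of the gear lever, rad: positive leans to the tester's +y (left), negative to -y (right). About +0.184 in the left lane and -0.184 in the right lane (knob 29 mm off the middle), +/-0.02 play. It can go from lane to lane only while lever_fore is within about 0.05 of 0. Friction as for lever_fore.
- gear_lever: Gear lever; origin at the centre of the black ball knob, 34 mm in diameter, on a 10 mm steel stem, 160 mm above the lever's pivot: about 195 mm above the bench when upright, 186 to 189 mm in a slot. In the tester's axes it stands at x = 160 sin(lever_fore), y = 160 cos(lever_fore) sin(lever_side) mm. At the start the lever is in the white slot.
- white_mark (a point): White enamel disc, 16 mm across in a steel rim, on the gate plate at the end of the far left slot (x +38, y +15 mm of the tester); top 121 mm high.
- red_mark (a point): Red enamel disc of the same size at the end of the near left slot (x -38, y +15 mm).
- green_mark: Green enamel disc of the same size; it marks the wanted slot. It sits either at the end of the far right slot (x +38, y -15 mm) or of the near right slot (x -38, y -15 mm). Origin under the disc, 118 mm above the bench.
- yellow_mark: Yellow enamel disc of the same size at the end of the other right slot.
- start_top (a point): Middle of the top of the green start button, 22 mm across in a steel collar of 38 mm, on the control pod at x -55, y +98 mm of the tester, 121 mm above the bench; pressed straight down. A red stop mushroom (30 mm across, top 125 mm high) stands on the pod 55 mm farther along the tester's +x; it is not needed.
- start (a joint): Travel of the start button in m: 0 up, 0.006 fully down; a spring needs about 5 N fully down and brings it up again.
- notebook: Spiral notebook 210 x 151 x 12 mm lying at the left, bystander; origin at the centre of its underside.
- pen: White ball pen 145 mm long on the notebook, bystander.
- stopwatch: Round black stopwatch 64 x 58 x 13 mm lying on the bench, bystander.
- sample_cutter: Metal hand sample cutter 41 mm across, 58 mm high, standing, bystander.
- spare_jaw: Steel clamp jaw 22 x 42 x 18 mm lying left of the tester, bystander.
- hex_key: Hex key 81 mm long lying left of the tester, bystander.

How it is judged:
By the outcome, as a careful person would: the job done as asked, in the order asked, and still so for the second after the job is handed in, with the robot touching nothing.
It also fails if it takes over 58 s, if anything falls off the work surface, if the arm or the gripper's body presses on something with over 40 N, if the wrist force passes 120 N, or if a joint passes its speed limit or range.

## Working session

There is one attempt and no reset: what is moved stays moved. The work goes in short steps, Python scripts to look and compute and a tool call to move; the robot and the scene stay as the last step left them, time stands still between calls to the robot, and variables do not carry over. Pictures are saved under pics/ and viewed, at most 10 in all, crops included, and the job is handed in when it is done.

Besides the shell and the picture viewer there is one more tool, called as a command line: name --argument value ..., lists and objects as JSON in quotes. send_rows: Moves the arm, as the interface text tells. Its arguments: {"type":"object","properties":{"xyz":{"type":"array"},"delta_rot":{"type":"array"},"gripper":{"type":"number"},"force":{"type":"number"}},"required":["xyz","delta_rot"]}

```bash
mkdir -p pics; cat > h.py <<'E'
import numpy as np, cv2
from rig import readout, viewer, order, manip
def grab(n,f=None):
    im=viewer.get_image(n)
    if f: cv2.imwrite(f,im["color"][:,:,::-1])
    return im
def pts(im):
    h,w=im["depth"].shape
    u,v=np.meshgrid(np.arange(w),np.arange(h))
    p=cv2.undistortPoints(np.stack([u,v],-1).reshape(-1,1,2).astype(np.float64),im["K"],np.array(im["dist"])).reshape(h,w,2)
    d=im["depth"]
    c=np.stack([p[...,0]*d,-p[...,1]*d,-d],-1)
    T=np.linalg.inv(im["camera_from_world"])
    return c@T[:3,:3].T+T[:3,3]
E
python3 - <<'E'
from h import *
for n in("top","side"):
    im=grab(n,f"pics/{n}0.png"); np.savez(f"{n}0.npz",**im)
    print(n,np.linalg.inv(im["camera_from_world"])[:3,3])
print(readout.get_state())
E
```

```text
top [ 0.4011065  -0.08303383  1.09278695]
side [0.18755316 0.55475392 0.68933983]
{'clock': 0.1, 'qpos': array([-1.43199978e+00,  2.76552480e-01,  1.50598644e+00, -2.03251531e-05,
        1.36071830e+00, -1.20983861e-01]), 'qd': array([ 0.00035793, -0.00234554, -0.00310559, -0.00054054, -0.00083721,
       -0.00082863]), 'effort': array([ 1.41570203e-03, -4.17698228e+01, -2.46404171e+01, -2.70540659e-04,
        5.78707026e-03,  5.38051268e-06]), 'position': array([ 0.14763111, -0.55524304,  0.23052241]), 'ee_rot': array([-8.32164298e-04,  9.91575502e-01,  1.29527339e-01, -1.73495138e-05]), 'contact_force': array([0.51518675, 0.30684819, 0.88964215]), 'moment': array([ 0.03829254, -0.03508692,  0.01256808]), 'gripper_force': 0.0, 'width': 0.08549879925627002}
```

View pics/top0.png

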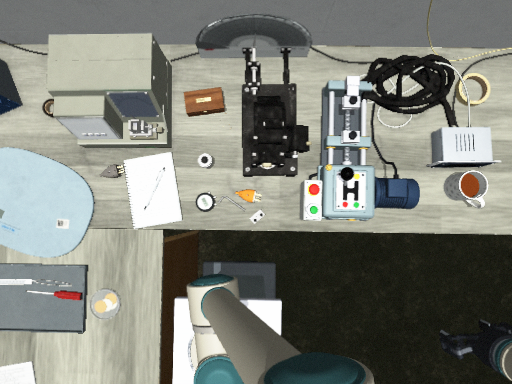

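View pics/side0.png

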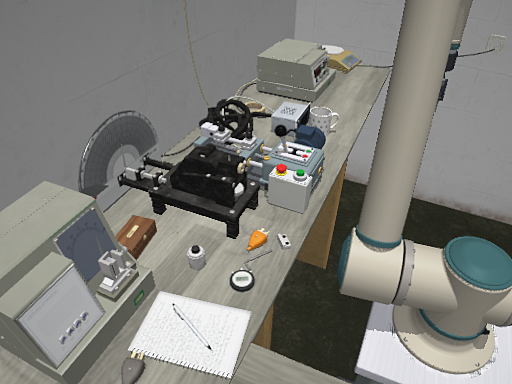

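The top view shows the tester near (348,192), its knob at (347,174) and the start button at (313,210). I'll zoom in and measure those.

```bash
python3 - <<'E'
from h import *
a=np.load("top0.npz"); c=a["color"]; 
cv2.imwrite("pics/crop.png",cv2.resize(c[155:230,295:425,::-1],None,fx=6,fy=6,interpolation=cv2.INTER_NEAREST))
P=pts(a); print(a["K"])
h=cv2.cvtColor(c,cv2.COLOR_RGB2HSV).astype(int)
H,S,V=h[...,0],h[...,1],h[...,2]
box=np.zeros(H.shape,bool); box[160:225,300:400]=1
for n,m in dict(green=(H>40)&(H<85)&(S>110),red=((H<8)|(H>172))&(S>140),yellow=(H>18)&(H<35)&(S>120),dark=(V<45)&(np.arange(384)[:,None]<185),blue=(H>100)&(H<130)&(S>100)).items():
    k,l,st,ce=cv2.connectedComponentsWithStats((m&box).astype(np.uint8))
    for i in range(1,k):
        if st[i,4]>5: print(n,st[i],ce[i].round(1),np.median(P[l==i],0).round(4),P[l==i].mean(0).round(4))
E
```

```text
[[363.39333665   0.         251.20009068]
 [  0.         363.39333665 193.42801959]
 [  0.           0.           1.        ]]
green [354 202   5   6  22] [355.9 204.3] [ 0.4347 -0.3486  0.12  ] [ 0.4339 -0.3484  0.1198]
green [310 206   8   8  45] [313.3 209.4] [ 0.4196 -0.2334  0.1245] [ 0.4187 -0.2342  0.1242]
red [309 184  10  11  80] [313.6 189. ] [ 0.473  -0.2354  0.1233] [ 0.4724 -0.233   0.135 ]
red [343 202   4   5  17] [344.6 204.1] [ 0.4343 -0.3186  0.121 ] [ 0.434  -0.318   0.1209]
yellow [326 165   6   5  25] [328.2 166.9] [ 0.5345 -0.2756  0.1123] [ 0.5346 -0.2759  0.1119]
yellow [353 174   6   5  22] [356.  175.9] [ 0.5096 -0.3489  0.121 ] [ 0.5089 -0.3459  0.1307]
yellow [308 184   4  11  12] [309.1 189.4] [ 0.4729 -0.2254  0.104 ] [ 0.4732 -0.2256  0.1039]
yellow [348 219   7   2  12] [351.4 219.4] [ 0.3942 -0.3496  0.0718] [ 0.3931 -0.349   0.0719]
dark [383 160  15  19  58] [392.6 169. ] [ 0.5325 -0.4562  0.1135] [ 0.5339 -0.4559  0.096 ]
dark [340 167  13  14 124] [346.5 173.4] [ 0.5075 -0.3037  0.2011] [ 0.5065 -0.3019  0.2064]
dark [309 173   8   6  16] [312.1 175.4] [ 0.5207 -0.2426  0.0321] [ 0.5195 -0.2444  0.0325]
dark [378 178  10   7  27] [384.5 180.3] [ 0.5014 -0.4304  0.111 ] [ 0.5013 -0.4311  0.1029]
dark [355 182   3   3   9] [356. 183.] [ 0.492  -0.3519  0.1096] [ 0.492  -0.3516  0.1098]
blue [375 177  25  31 693] [387.1 192.4] [ 0.4661 -0.4333  0.1073] [ 0.4673 -0.4343  0.1128]
```

View pics/crop.png

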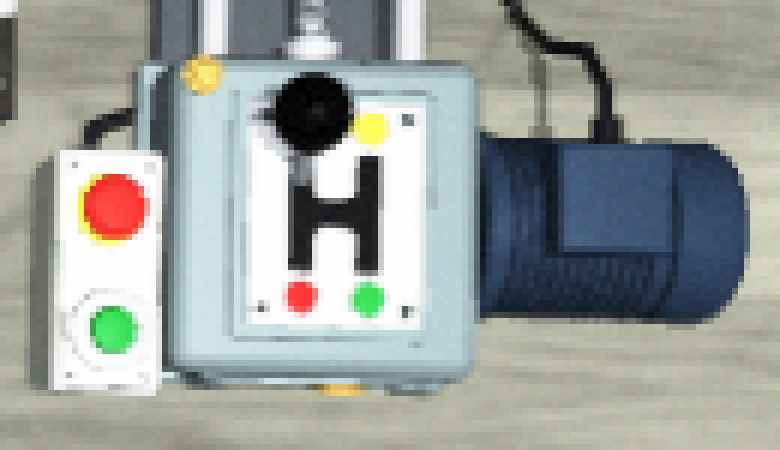

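The discs read: red near left, yellow far right, green near right. In the crop, green is at (368,300), i.e. tester (-38,-15). The tester origin is about (0.472,-0.333) with yaw near 0, and the knob is at about (0.513,-0.305). Next I close the fingers, square the tool and go to the far side of the knob.

send_rows --xyz '[[0,0,0.03],[0.038,0.023,0],[0.038,0.023,0],[0.038,0.023,0],[0.038,0.023,0],[0.038,0.023,0],[0.038,0.023,0],[0.038,0.023,0],[0.038,0.023,0],[0.038,0.023,0],[0.038,0.023,0],[0.038,0.02,0]]' --delta_rot '[[0,0,0],[0,0,-3],[0,0,-3],[0,0,-3],[0,0,-3],[0,0,-2.9],[0,0,0],[0,0,0],[0,0,0],[0,0,0],[0,0,0],[0,0,0]]' --gripper 0 --force 20

```text
clock: 1.3
position: [0.5669, -0.3041, 0.2608]
ee_rot: [-0.0, 1.0, 0.0, -0.0]
contact_force: [-0.2, -0.4, 0.4]
width: 0.0001
gripper_force: 0.0
```

send_rows --xyz '[[0,0,-0.03],[0,0,-0.03],[0,0,-0.028],[-0.01,0,0],[-0.009,0,0],[0,0,0]]' --delta_rot '[[0,0,0],[0,0,0],[0,0,0],[0,0,0],[0,0,0],[0,0,0]]'

```text
clock: 1.9
position: [0.5458, -0.3063, 0.1752]
ee_rot: [0.001, 1.0, -0.001, 0.001]
contact_force: [0.9, -0.1, 0.3]
width: -0.0
gripper_force: 0.0
```

```bash
python3 - <<'E'
from h import *
a=grab("side"); b=grab("top")
cv2.imwrite("pics/c1.png",np.hstack([cv2.resize(i[:,:,::-1],(400,400),interpolation=cv2.INTER_CUBIC) for i in (a["color"][90:190,240:340],b["color"][140:240,295:395])]))
print(readout.get_state()["contact_force"])
E
```

```text
[0.50849976 0.33660404 0.15675136]
```

View pics/c1.png

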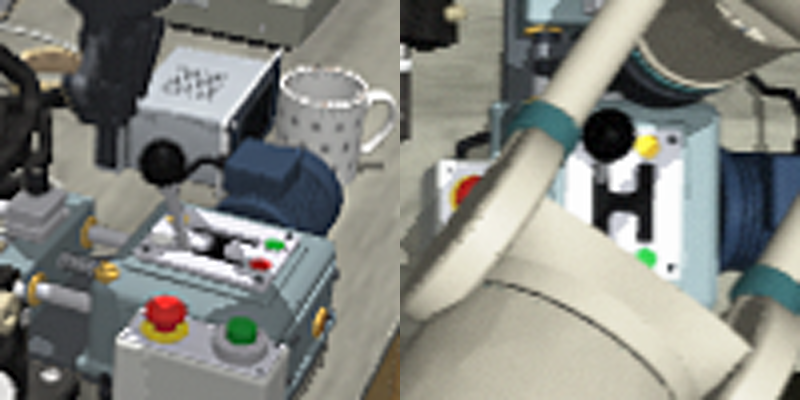

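The fingers are on the far side of the knob with a small gap: in the side crop the knob is at (163,160) and the finger tip at (105,165). Now I push it gently towards neutral.

send_rows --xyz '[[-0.004,0,0],[-0.004,0,0],[-0.004,0,0],[-0.004,0,0],[-0.004,0,0],[-0.004,0,0],[-0.004,0,0],[-0.004,0,0],[-0.004,0,0],[-0.004,0,0],[-0.002,0,0],[0,0,0]]' --delta_rot '[[0,0,0],[0,0,0],[0,0,0],[0,0,0],[0,0,0],[0,0,0],[0,0,0],[0,0,0],[0,0,0],[0,0,0],[0,0,0],[0,0,0]]'

```text
clock: 3.2
position: [0.5041, -0.3056, 0.1732]
ee_rot: [-0.0, 1.0, -0.0, -0.0]
contact_force: [1.4, 0.3, 1.7]
width: 0.0005
gripper_force: 0.7
```

```bash
cat > k.py <<'E'
from h import *
import sys
from scipy.optimize import least_squares
# knob centre: fit sphere r=17mm to dark pixels' depth, both cameras
def knob(n,guess,f=None):
    im=grab(n); P=pts(im); V=im["color"].max(-1)
    m=(V<60)&(np.linalg.norm(P-guess,axis=-1)<.035)&(P[...,2]>.165)&(im["depth"]>0)
    q=P[m]
    if len(q)<10: return im,None,len(q),0
    r=least_squares(lambda c:np.linalg.norm(q-c,axis=1)-.017,guess,loss="soft_l1",f_scale=.002)
    return im,r.x.round(4),len(q),r.cost
if __name__=="__main__":
    g=np.array(eval(sys.argv[1])); ims=[]
    for n,(r,c) in dict(side=(90,240),top=(140,295)).items():
        im,*o=knob(n,g); print(n,o); ims.append(cv2.resize(im["color"][r:r+100,c:c+100,::-1],(400,400),interpolation=cv2.INTER_CUBIC))
    cv2.imwrite(sys.argv[2],np.hstack(ims))
    print(readout.get_state()["contact_force"],readout.get_state()["position"])
E
python3 k.py "[.476,-.305,.193]" pics/c2.png
```

```text
side [array([ 0.4832, -0.3037,  0.1963]), 149, np.float64(0.0006379428896516564)]
top [array([ 0.4774, -0.3067,  0.1918]), 69, np.float64(3.982740109694353e-05)]
[1.12368121 0.74986916 0.51092528] [ 0.50427505 -0.30565859  0.17309111]
```

View pics/c2.png

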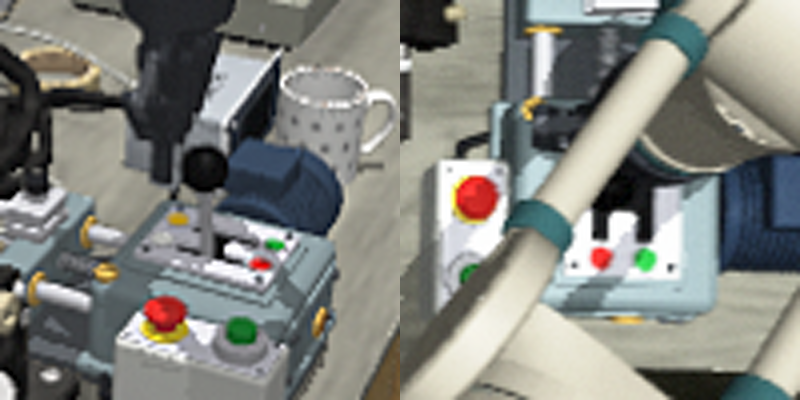

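The lever is upright and 4 mm short of neutral (knob x ≈ 0.476, fingers behind it at side crop (165,170)). I'll push 3 mm more, back off, go round to the left side and then push across.

send_rows --xyz '[[-0.0015,0,0],[-0.0015,0,0],[0,0,0],[0.015,0,0],[0.015,0,0],[0,0.025,0],[0,0.025,0],[-0.015,0,0],[-0.015,0,0],[0,0,0]]' --delta_rot '[[0,0,0],[0,0,0],[0,0,0],[0,0,0],[0,0,0],[0,0,0],[0,0,0],[0,0,0],[0,0,0],[0,0,0]]'

```text
clock: 4.3
position: [0.4999, -0.2559, 0.1732]
ee_rot: [0.0, 1.0, -0.0, -0.001]
contact_force: [0.1, -0.1, -0.1]
width: -0.0001
gripper_force: 0.0
```

```bash
python3 k.py "[.474,-.305,.193]" pics/c3.png
```

```text
side [array([ 0.4767, -0.3063,  0.1957]), 106, np.float64(7.789441634160423e-05)]
top [array([ 0.4749, -0.3069,  0.1921]), 91, np.float64(5.636299792322671e-05)]
[ 0.63630672 -1.19802775 -0.09547425] [ 0.50168184 -0.25664489  0.17355535]
```

send_rows --xyz '[[-0.014,0,0],[-0.014,0,0],[0,-0.01,0],[0,-0.006,0],[0,-0.004,0],[0,-0.004,0],[0,-0.004,0],[0,-0.004,0],[0,-0.004,0],[0,0,0]]' --delta_rot '[[0,0,0],[0,0,0],[0,0,0],[0,0,0],[0,0,0],[0,0,0],[0,0,0],[0,0,0],[0,0,0],[0,0,0]]'

```text
clock: 5.4
position: [0.4739, -0.2925, 0.1732]
ee_rot: [0.001, 1.0, -0.0, 0.0]
contact_force: [0.3, 1.2, -0.3]
width: -0.0
gripper_force: 0.2
```

send_rows --xyz '[[0,-0.004,0],[0,-0.004,0],[0,-0.004,0],[0,-0.004,0],[0,-0.004,0],[0,-0.004,0],[0,-0.004,0],[0,-0.003,0],[0,0,0]]' --delta_rot '[[0,0,0],[0,0,0],[0,0,0],[0,0,0],[0,0,0],[0,0,0],[0,0,0],[0,0,0],[0,0,0]]'

```text
clock: 6.3
position: [0.4737, -0.3235, 0.1732]
ee_rot: [0.0, 1.0, -0.0, -0.0]
contact_force: [0.3, 0.2, -0.5]
width: -0.0
gripper_force: 0.0
```

```bash
python3 k.py "[.474,-.355,.193]" pics/c4.png
```

```text
side [array([ 0.4773, -0.3527,  0.1984]), 40, np.float64(9.3580362128211e-05)]
top [None, 0, 0]
[-0.20818073 -0.10961998 -0.69639651] [ 0.47373937 -0.32329841  0.17318268]
```

View pics/c4.png

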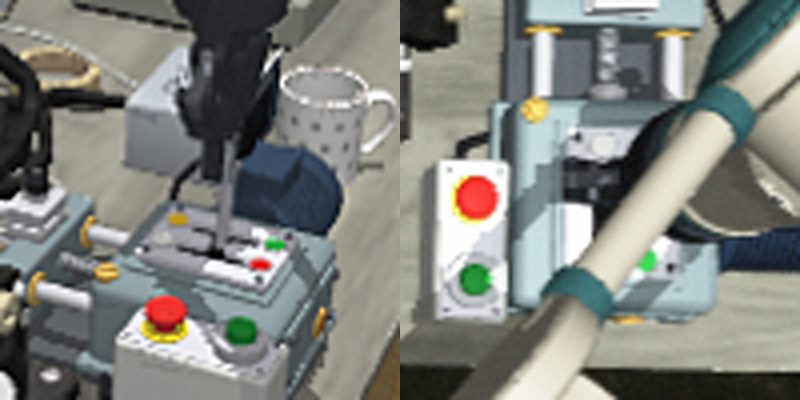

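The stem is now most of the way to the right lane (side crop (225,200)). I'll push the remaining few mm slowly.

send_rows --xyz '[[0,-0.002,0],[0,-0.002,0],[0,-0.002,0],[0,-0.001,0],[0,0,0]]' --delta_rot '[[0,0,0],[0,0,0],[0,0,0],[0,0,0],[0,0,0]]'

```text
clock: 6.9
position: [0.4736, -0.3298, 0.1731]
ee_rot: [-0.0, 1.0, -0.0, -0.0]
contact_force: [0.6, 1.4, -0.8]
width: -0.0001
gripper_force: 0.6
```

send_rows --xyz '[[0,0.012,0],[0.022,0,0],[0.02,0,0],[0,-0.022,0],[0,-0.022,0],[-0.008,0,0],[0,0,0]]' --delta_rot '[[0,0,0],[0,0,0],[0,0,0],[0,0,0],[0,0,0],[0,0,0],[0,0,0]]'

```text
clock: 7.6
position: [0.5058, -0.3625, 0.173]
ee_rot: [-0.0, 1.0, -0.001, -0.001]
contact_force: [-0.4, 0.9, 0.2]
width: 0.0001
gripper_force: 0.0
```

```bash
python3 k.py "[.474,-.362,.193]" pics/c5.png
```

```text
side [array([ 0.4787, -0.3602,  0.197 ]), 127, np.float64(0.0005130747316567544)]
top [None, 3, 0]
[ 0.57041943 -0.70526797 -0.45174258] [ 0.50674434 -0.3617118   0.17334064]
```

Knob y ≈ -0.361, so it is in the right lane. Push it towards the near end, which should put the tip at x ≈ 0.458.

send_rows --xyz '[[-0.004,0,0],[-0.004,0,0],[-0.004,0,0],[-0.004,0,0],[-0.004,0,0],[-0.004,0,0],[-0.004,0,0],[-0.004,0,0],[-0.004,0,0],[-0.004,0,0],[0,0,0]]' --delta_rot '[[0,0,0],[0,0,0],[0,0,0],[0,0,0],[0,0,0],[0,0,0],[0,0,0],[0,0,0],[0,0,0],[0,0,0],[0,0,0]]'

```text
clock: 8.8
position: [0.4666, -0.3615, 0.1729]
ee_rot: [-0.0, 1.0, -0.0, -0.001]
contact_force: [1.2, 1.1, -0.2]
width: 0.0003
gripper_force: 0.5
```

send_rows --xyz '[[-0.002,0,0],[-0.002,0,0],[-0.002,0,0],[-0.001,0,0],[0,0,0]]' --delta_rot '[[0,0,0],[0,0,0],[0,0,0],[0,0,0],[0,0,0]]'

```text
clock: 9.3
position: [0.4605, -0.3619, 0.1733]
ee_rot: [0.0, 1.0, -0.0, -0.0]
contact_force: [2.0, 0.3, -1.7]
width: -0.0
gripper_force: 0.8
```

send_rows --xyz '[[-0.001,0,0],[-0.001,0,0],[0,0,0]]' --delta_rot '[[0,0,0],[0,0,0],[0,0,0]]'

```text
clock: 9.6
position: [0.4588, -0.3618, 0.1733]
ee_rot: [0.0, 1.0, -0.0, 0.0]
contact_force: [2.6, 0.4, -2.1]
width: -0.0003
gripper_force: 1.2
```

send_rows --xyz '[[-0.001,0,0],[-0.001,0,0],[0,0,0]]' --delta_rot '[[0,0,0],[0,0,0],[0,0,0]]'

```text
clock: 9.9
position: [0.4579, -0.3618, 0.1733]
ee_rot: [0.0, 1.0, -0.0, 0.001]
contact_force: [5.2, -0.3, -4.2]
width: -0.0005
gripper_force: 2.8
```

The force is rising and the tip lags its command, so the lever is at the slot end. One more small nudge, then I back off and check.

send_rows --xyz '[[-0.001,0,0],[-0.001,0,0],[0,0,0]]' --delta_rot '[[0,0,0],[0,0,0],[0,0,0]]'

```text
clock: 10.2
position: [0.4574, -0.3619, 0.1733]
ee_rot: [0.0, 1.0, -0.0, 0.003]
contact_force: [9.4, -0.7, -5.2]
width: -0.0005
gripper_force: 4.4
```

send_rows --xyz '[[0.02,0,0],[0.02,0,0],[0,0,0.04],[0,0,0.04],[0,0.03,0],[0,0.04,0],[0,0.04,0],[0,0.02,0],[0,0,0]]' --delta_rot '[[0,0,0],[0,0,0],[0,0,0],[0,0,0],[0,0,0],[0,0,0],[0,0,0],[0,0,0],[0,0,0]]'

```text
clock: 11.1
position: [0.4933, -0.2291, 0.2539]
ee_rot: [-0.0, 1.0, 0.001, -0.001]
contact_force: [0.3, -0.7, -0.1]
width: 0.0003
gripper_force: 0.0
```

```bash
python3 k.py "[.430,-.361,.188]" pics/c6.png
```

```text
side [array([ 0.4328, -0.3598,  0.1912]), 108, np.float64(8.037742829224442e-05)]
top [array([ 0.4305, -0.3591,  0.1876]), 92, np.float64(5.90953728088097e-05)]
[-0.02257691 -0.52719712  0.02634893] [ 0.49410764 -0.2320287   0.25370449]
```

View pics/c6.png

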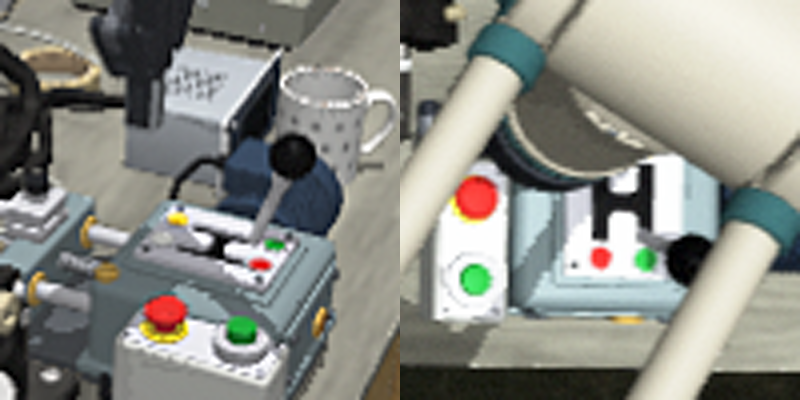

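The knob is home at (0.431,-0.360), tester (-42,-28), in the green slot: knob at side crop (292,157), stem by the green disc. Now go over the start button at (0.418,-0.234).

send_rows --xyz '[[-0.039,-0.001,0],[-0.038,-0.002,0],[0,0,-0.04],[0,0,-0.04],[0,0,-0.03],[0,0,-0.01],[0,0,0]]' --delta_rot '[[0,0,0],[0,0,0],[0,0,0],[0,0,0],[0,0,0],[0,0,0],[0,0,0]]'

```text
clock: 11.9
position: [0.4169, -0.2353, 0.1322]
ee_rot: [-0.001, 1.0, -0.001, -0.001]
contact_force: [0.5, -0.4, 0.3]
width: 0.0001
gripper_force: 0.0
```

send_rows --xyz '[[0,0,-0.004],[0,0,-0.003],[0,0,-0.002],[0,0,-0.002],[0,0,0]]' --delta_rot '[[0,0,0],[0,0,0],[0,0,0],[0,0,0],[0,0,0]]'

```text
clock: 12.4
position: [0.4184, -0.2353, 0.123]
ee_rot: [0.001, 1.0, 0.0, 0.001]
contact_force: [-1.3, -1.1, 2.5]
width: 0.0004
gripper_force: 1.3
```

send_rows --xyz '[[0,0,-0.002],[0,0,-0.002],[0,0,-0.001],[0,0,0]]' --delta_rot '[[0,0,0],[0,0,0],[0,0,0],[0,0,0]]'

```text
clock: 12.8
position: [0.4184, -0.2353, 0.1189]
ee_rot: [0.001, 1.0, -0.0, 0.001]
contact_force: [-1.6, 0.8, 12.2]
width: 0.0
gripper_force: 6.3
```

send_rows --xyz '[[0,0,-0.001],[0,0,-0.001],[0,0,0]]' --delta_rot '[[0,0,0],[0,0,0],[0,0,0]]'

```text
clock: 13.1
position: [0.4185, -0.2353, 0.1187]
ee_rot: [0.001, 1.0, 0.0, 0.001]
contact_force: [-4.7, 1.7, 25.1]
width: -0.0002
gripper_force: 12.5
```

A hard stop at z 0.1187 with 25 N. To tell button bottom from collar, I ease up in steps and read the spring force.

send_rows --xyz '[[0,0,0.002],[0,0,0],[0,0,0]]' --delta_rot '[[0,0,0],[0,0,0],[0,0,0]]'

```text
clock: 13.4
position: [0.4184, -0.2353, 0.1189]
ee_rot: [0.001, 1.0, -0.0, 0.001]
contact_force: [-1.2, -0.3, 12.5]
width: -0.0003
gripper_force: 6.1
```

send_rows --xyz '[[0,0,0.002],[0,0,0],[0,0,0]]' --delta_rot '[[0,0,0],[0,0,0],[0,0,0]]'

```text
clock: 13.7
position: [0.4184, -0.2353, 0.1197]
ee_rot: [0.001, 1.0, -0.0, 0.001]
contact_force: [0.6, -1.7, 5.0]
width: -0.0003
gripper_force: 2.2
```

send_rows --xyz '[[0,0,0.002],[0,0,0],[0,0,0]]' --delta_rot '[[0,0,0],[0,0,0],[0,0,0]]'

```text
clock: 14.0
position: [0.4181, -0.235, 0.1214]
ee_rot: [0.0, 1.0, -0.0, 0.0]
contact_force: [2.7, -1.8, 3.2]
width: 0.0002
gripper_force: 1.7
```

send_rows --xyz '[[0,0,0.002],[0,0,0],[0,0,0]]' --delta_rot '[[0,0,0],[0,0,0],[0,0,0]]'

```text
clock: 14.3
position: [0.4174, -0.2344, 0.1231]
ee_rot: [-0.0, 1.0, -0.0, -0.0]
contact_force: [0.7, -1.6, 1.8]
width: 0.0
gripper_force: 1.2
```

The spring reads about 5 N at 0.119–0.120 and falls about 0.9 N/mm towards 0 near 0.125. That is the full 6 mm of travel, so the hard stop was the button's bottom. Retract straight up.

send_rows --xyz '[[0,0,0.01],[0,0,0.03],[0,0,0.04],[0,0,0.04],[0,0.04,0],[0,0.04,0],[-0.04,0.04,0],[0,0,0],[0,0,0]]' --delta_rot '[[0,0,0],[0,0,0],[0,0,0],[0,0,0],[0,0,0],[0,0,0],[0,0,0],[0,0,0],[0,0,0]]'

```text
clock: 15.2
position: [0.381, -0.1183, 0.2435]
ee_rot: [-0.0, 1.0, 0.001, -0.0]
contact_force: [0.5, -0.3, 0.7]
width: -0.0
gripper_force: 0.0
```

```bash
python3 k.py "[.430,-.361,.188]" pics/c7.png; python3 - <<'E'
from h import *
im=grab("top"); P=pts(im); h=cv2.cvtColor(im["color"],cv2.COLOR_RGB2HSV).astype(int)
m=(h[...,0]>40)&(h[...,0]<85)&(h[...,1]>110)&(np.hypot(P[...,0]-.4185,P[...,1]+.234)<.012)
print(m.sum(),np.median(P[m],0))
E
```

```text
side [array([ 0.4332, -0.3597,  0.1917]), 18, np.float64(6.426032835056665e-06)]
top [array([ 0.4309, -0.3587,  0.1874]), 133, np.float64(8.284385658605514e-05)]
[-0.42706366  0.20633263 -0.29280895] [ 0.38261377 -0.11980336  0.24355719]
38 [ 0.41970674 -0.23552977  0.12445773]
```

View pics/c7.png

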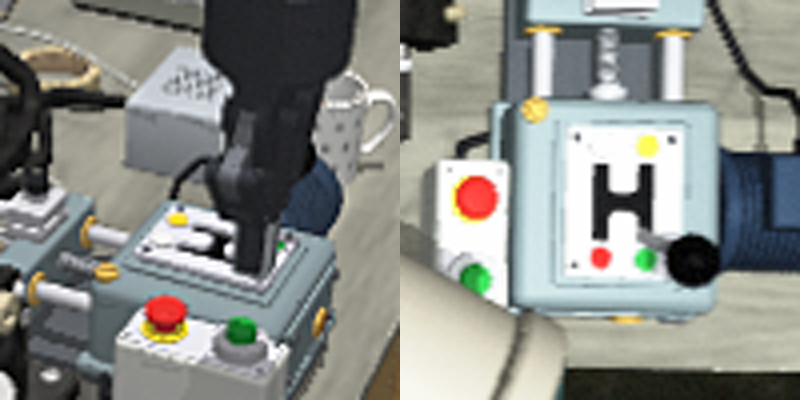

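The lever sits in the green slot (top crop (690,260)). The button is back up at its starting height of 0.1245, and the robot touches nothing.

```bash
python3 -c "
from rig import order; print(order.sign_off())"
```

```text
the job is handed in; nothing more can be done
None
```

The gear lever is fully home in the green (near right) slot, the start button was then pressed fully down and came back up, and the job is handed in at about 15 s of the 58 s limit.

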